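# Load the blue filter cassette under its left-hand clamp screw

## Robot

A 6-joint arm with a two-finger parallel gripper is mounted at the origin on the work surface. World frame = base frame: x ahead of the robot, y to its left, z up, the work surface at z = 0. Lengths are in m, angles in rad, forces in N, time in s.
With the tool pointing down it reaches from about 0.375 to 0.975 m from the base axis. Payload 3.8 kg.
Tool frame: the origin (TCP) lies midway between the tips of the shut fingers; the grasp point (between the pads) lies 19 mm behind it (hold_point_z is the distance from the TCP to the grasp point, in m); z points along the fingers, y is the line along which they close (so a half turn about z gives the same grasp; the last joint's range is limited). The gripper opens to 85 mm and grips with 20 to 120 N. Pads are 22 mm wide; open, the fingers measure 114 mm over their backs; the gripper's body (76 mm by 85 mm) begins 54 mm behind the grasp point. The pads swing forward as they close: fully open they stand 13 mm farther back than shut.
Start: joints at [1.288, 0.264, 1.604, -0, 1.274, -0.037], TCP at [0.164, 0.655, 0.231] pointing down, gripper open.
Joint ranges: [-2.63, 2.63], [-0.94, 2.18], [0.31, 2.57], [-1.31, 4.45], [0, 2.66], [-2.55, 2.55]. Speed limits (rad/s): [2.57, 2.57, 3.14, 3.14, 3.14, 3.14].

## Interface

Orientations are given as [roll, pitch, yaw] about the fixed x, y, z axes, in that order (R = Rz(yaw) Ry(pitch) Rx(roll)).
In Python, from bench import * gives the robot as it stands.
- The arm moves only by the shell command python3 -m jog 'ROWS' [FORCE]. ROWS is JSON, a list of rows, each a list of 7 numbers: the opening, from 0 (shut) to 1 (fully open), then the shift along the tool's x, y, z in cm, then the turn, a rotation vector about the tool's x, y, z in degrees. A call has 1 to 5 rows; each row is the pose to reach, as a shift and turn from the pose commanded when the call began, along the tool's axes at that moment; what a row does not reach only later rows make up. A row lasts 1/12 s, in which the tool goes at most 41.7 mm and 7.16 degrees, less where a joint would pass 70% of its speed; a pose out of reach is approached as far as the arm can. A call with a gripper value outside its range is refused whole. The fingers move at their own pace and stop on an object; FORCE is the grip in N (left out, the last holds). Time passes only in rows, so rows that repeat a pose let the fingers close. It gives the time, the measured TCP pose, the force, the opening and the grip force at its end, in the units of the state.
- state(): the state, without advancing time (a new reading comes with each control period).
- grab_frame(name): name is "side" or "top"; returns the picture (400x640x3 uint8, blue, green, red); there is no depth.
- calibration(name): a dict with "mtx" (3x3 intrinsics, pixels), "eye" and "orientation" of the camera in the world. Camera axes: x right, y down, z forward; pixel columns grow to the right and rows downward; lengths in m; the calibration is good to about 2 mm. A picture is of the moment at which its call begins. calibration takes no time and is no camera call.
- job_done(): hands the job in; it is judged then, once.
The state is a dict: "t": time; "joint_pos": joint angles; "dq": joint speeds; "joint_torque": joint torques, N m; "eef_pos": TCP position; "orientation": TCP orientation; "force": force on the tool from outside, world axes, zero at the start; "moment": the same for the moment, N m; "grip_width": opening from 0.0 (shut) to 1.0 (fully open); "finger_force": force on a finger pad.
Only numpy, scipy, OpenCV 4.12 (cv2) and the standard library are available. Lean on these libraries where they do the work, as an engineer would, in place of code of your own. Each camera call takes 0.05 s, during which the arm holds its last target. There are 200 camera calls.

## Task

Load the blue-handled filter cassette into the empty cassette bay. The bay's clamp knob has a left-hand thread, so unscrew it clockwise until its engraved white line points at the green mark and leave it there while you slide the cassette, grooved end first, fully home against the stop; then screw the knob back anticlockwise until the line is at the red mark, tight. Leave the orange cassette and the other things on the bench where they are.

Things in the scene. Friction and masses are not known exactly. Their poses are not given: they have to be found in the camera images.
- bay: Cassette bay, a grey and white block fixed to the bench, 230 mm long (x), 116 wide. Origin on the bench, under the centre of a cassette that is fully home; x along the slot, inwards (from open mouth to end stop), z up. An open flat bed (top at z = 10 mm) runs from x = -130 to +5 mm; a white bridge covers x = +5 to +100 (roof underside z = 33.5, roof top 50). The stop's face is at x = +81 mm.
- slot_mouth (a point): Centre of the slot's mouth at bed level (x = +5, y = 0, z = 10 mm in the bay's frame; axes as the bay's). Inside, the slot is 67.6 mm wide and 23.5 mm high. Two low flared guides (tops 24 mm above the bench) reach from the mouth 44 mm back over the bed: inner faces about 35 mm either side of the centre line at the mouth, 42 mm at their outer ends.
- clamp_foot (a point): Centre of the underside of the steel clamp foot, 24 mm long (bay's x, centred at x = +52) and 44 mm wide, which hangs into the slot: 25 mm above the bench with the knob at the red mark (slot barred), 33.6 mm at the green mark (slot free). It moves with the knob and must drop into the groove of a cassette that is home for the knob to close.
- knob (a joint): Angle of the clamp knob, rad: 0 with its white line at the red mark (tight, a hard stop), 2.40 with the line at the green mark (released), hard stop at 2.90. Grows clockwise seen from above. Left-hand thread: knob and clamp foot rise 3.6 mm per rad of clockwise turn. It turns stiffly (about 0.1 N m) and stays where it is left.
- knob_grip (a point): On the knob's vertical axis (x = +52, y = 0 mm in the bay's frame), 83 mm above the bench at joint 0, rising with the knob. The knob is a black bar 54 mm long, 14 thick, 36 tall (top 14 mm above this point) on a round flange, diameter 56, top 22 mm below this point. x axis along the bar to its end with the engraved white line, z up; at the red mark it points along the bay's +y.
- blue_mid (a point): Centre of the slab of the blue-handled cassette: loose, white, 160 mm long (x), 64 wide (y), 20 thick, about 0.2 kg, flat on the bench; the point is 10 mm above its underside. x points to the leading end, z up. A groove (x = +25 to +67 mm, 9 deep) crosses its top near the leading end. Fully home it lies at x = 0 to 1, y = 0, z = 20 mm in the bay's frame, x along the bay's x.
- blue_handle (a point): Grip point on the blue handle: an upright rib 50 mm long (along the cassette's x), 16 thick (y), from the slab's top (20 mm) to 64 mm above the cassette's underside. The point is on the rib's centre line, 50 mm behind the slab's centre and 45 mm above the underside. Axes as the cassette's.
- orange_mid (a point): Slab centre of the other cassette, alike but with an orange handle; to be left alone. Stands 10 mm above the bench.
- amber_mid (a point): Middle of a brown bottle, 64 mm diameter, 130 mm tall. Bystander.
- reagent_mid (a point): Middle of a white bottle with a blue cap, 60 mm diameter, 120 mm tall. Bystander.
- beaker_mid (a point): Middle of a clear beaker, 70 mm diameter, 85 mm tall. Bystander.
- jar_mid (a point): Middle of a white jar with a black cap, 66 mm diameter, 75 mm tall. Bystander.
- tipbox_mid (a point): Middle of a blue box 120 x 85 x 60 mm tall. Bystander.
- spatula_mid (a point): Point on a spatula about 180 mm long lying flat on the bench. Bystander.

How it is judged:
On the way, in this order (a step that is already met when the one before it is completed fails the run):
1. the knob has been turned clockwise to the green mark (within 0.2 rad) (value of joint knob between 2.2 and 2.6 rad), for 0.3 s.
2. the blue cassette is fully home in the slot while the knob is still at the green mark (within 0.3 rad) (x of blue_mid in the frame of bay between -0.006 and 0.006 m and y of blue_mid in the frame of bay between -0.005 and 0.005 m and z of blue_mid in the frame of bay between 0.016 and 0.025 m and angle between the x axis of blue_mid and the x axis of bay, either way round below 0.08 rad and angle between blue_mid's own z axis and vertical below 0.06 rad and value of joint knob between 2.1 and 2.7 rad), for 0.2 s.
At the end, for the whole second after the job is handed in: The blue cassette lies flat and fully home in the slot (within 6 mm of home along it, 5 mm across, 5 mm in height, about 4 degrees) and the knob is back at the red mark (within 0.2 rad) (x of blue_mid in the frame of bay between -0.006 and 0.006 m and y of blue_mid in the frame of bay between -0.005 and 0.005 m and z of blue_mid in the frame of bay between 0.016 and 0.025 m and angle between the x axis of blue_mid and the x axis of bay, either way round below 0.08 rad and angle between blue_mid's own z axis and vertical below 0.06 rad and value of joint knob below 0.2 rad); the robot touches nothing.
It fails at once if the orange cassette is disturbed (moved over 30 mm) (distance of orange_mid from where it was at the start of the episode above 0.03 m).
It fails at once if a bystander is disturbed (moved over 30 mm) (distance of any of amber_mid, reagent_mid, beaker_mid, jar_mid, tipbox_mid, spatula_mid from where it was at the start of the episode above 0.03 m).
It also fails if it takes over 67 s, if anything falls off the work surface, if the arm or the gripper's body presses on something with over 40 N, if the wrist force passes 120 N, or if a joint passes its speed limit or range.

## Working session

There is one attempt and no reset: what is moved stays moved. The work goes in short steps, Python scripts to look and compute and a shell command to move; the robot and the scene stay as the last step left them, time stands still between calls to the robot, and variables do not carry over. Pictures are saved under pics/ and viewed, at most 10 in all, crops included, and the job is handed in when it is done.

```bash
mkdir -p pics; python3 - <<'E'
from bench import *
import cv2
for n in("side","top"):
    cv2.imwrite(f"pics/{n}0.png",grab_frame(n)); c=calibration(n); print(n,c)
s=state(); print(s)
E
```

```text
side {'mtx': array([[365.69690987,   0.        , 321.85276972],
       [  0.        , 365.69690987, 205.16065706],
       [  0.        ,   0.        ,   1.        ]]), 'eye': array([ 0.32239091, -0.85037563,  0.74849716]), 'orientation': array([-2.21018662, -0.00539024, -0.31163661])}
top {'mtx': array([[483.653222  ,   0.        , 321.21417547],
       [  0.        , 483.653222  , 192.09361481],
       [  0.        ,   0.        ,   1.        ]]), 'eye': array([ 0.4854336 , -0.01852033,  1.62990447]), 'orientation': array([-3.08847287e+00, -2.73729993e-03, -1.56329054e+00])}
{'t': 0.1, 'joint_pos': array([ 1.28811526e+00,  2.64686077e-01,  1.60522452e+00,  2.96784906e-05,
        1.27371449e+00, -3.68847147e-02]), 'dq': array([-2.29511591e-05, -3.03331784e-03, -3.91062509e-03, -2.66926115e-03,
        6.05367636e-04, -2.79313772e-04]), 'joint_torque': array([ 2.36224651e-04, -5.16699743e+01, -3.68595994e+01, -1.11350876e-04,
        6.11700467e-03,  1.84974186e-05]), 'eef_pos': array([0.16404576, 0.65408516, 0.23008794]), 'orientation': array([-3.13956264e+00, -1.03290222e-04,  2.89578748e+00]), 'force': array([0.69463388, 0.28614614, 0.05197824]), 'moment': array([ 0.01452966, -0.01357481,  0.02462176]), 'finger_force': 0.0, 'grip_width': 0.9982675152870778}
```

View pics/top0.png

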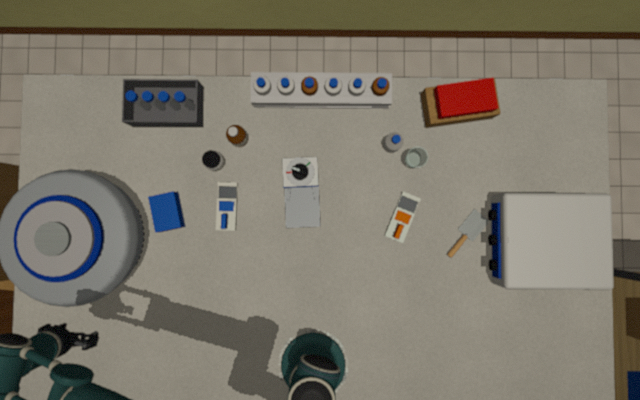

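View pics/side0.png

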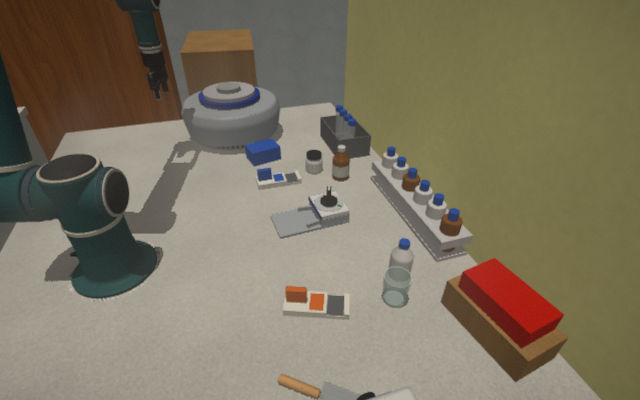

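The top picture shows the bay at about (301,192) with its mouth towards the robot. The blue cassette is at (227,207) with the groove end up, and the orange one at (403,217). I'll enlarge this region.

```bash
cat > h.py <<'E'
from bench import *
import numpy as np, cv2
from scipy.spatial.transform import Rotation as R
def w(name,u,v,z):
    c=calibration(name); d=R.from_euler('xyz',c["orientation"]).as_matrix()@np.linalg.solve(c["mtx"],[u,v,1.])
    return c["eye"]+d*(z-c["eye"][2])/d[2]
def px(name,p):
    c=calibration(name); q=c["mtx"]@(R.from_euler('xyz',c["orientation"]).as_matrix().T@(np.array(p)-c["eye"])); return q[:2]/q[2]
def crop(name,src,x0,y0,x1,y1,k,out):
    im=cv2.imread(src) if src else grab_frame(name)
    cv2.imwrite(out,cv2.resize(im[y0:y1,x0:x1],None,fx=k,fy=k,interpolation=cv2.INTER_CUBIC))
def totool(target,yaw=None):
    s=state(); r=R.from_euler('xyz',s["orientation"]); print("shift cm",np.round(100*r.inv().apply(np.array(target)-s["eef_pos"]),2))
    if yaw is not None:
        for y in (yaw,yaw+np.pi): print("turn deg",np.round(np.degrees((r.inv()*R.from_euler('xyz',[np.pi,0,y])).as_rotvec()),2),"J6",s["joint_pos"][5])
    print("t",s["t"],"pos",s["eef_pos"].round(4),"rpy",s["orientation"].round(4))
E
python3 -c "
from h import *
crop('top','pics/top0.png',205,145,330,240,6,'pics/c1.png')"
```

```text
(no output)
```

View pics/c1.png

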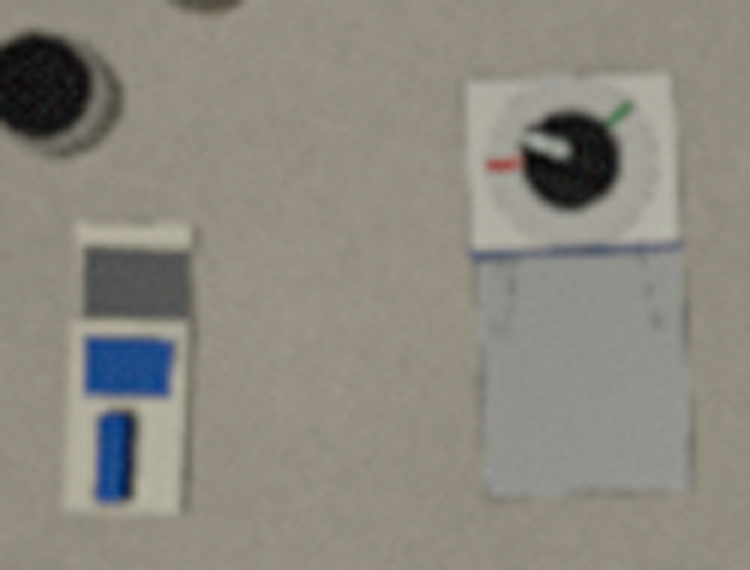

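```bash
python3 - <<'E'
from h import *
P=lambda x,y,z:w("top",(x+.5)/6-.5+205,(y+.5)/6-.5+145,z)
def show(n,l):
    for a in l: print(n,a,P(*a)[:2].round(4))
show("roof",[(467,82,.05),(670,72,.05),(472,254,.05),(682,243,.05)])
show("bed",[(490,495,.01),(690,487,.01)])
show("cass",[(77,222,.02),(195,225,.02),(63,512,.02),(182,515,.02)])
show("handle",[(100,412,.064),(133,412,.064),(97,500,.064),(130,502,.064)])
show("knob",[(568,160,.061),(525,138,.097),(566,154,.097),(488,165,.05),(628,106,.05)])
E
```

```text
roof (467, 82, 0.05) [0.6797 0.106 ]
roof (670, 72, 0.05) [ 0.6861 -0.005 ]
roof (472, 254, 0.05) [0.5855 0.1021]
roof (682, 243, 0.05) [ 0.5924 -0.0123]
bed (490, 495, 0.01) [0.4537 0.0936]
bed (690, 487, 0.01) [ 0.4589 -0.0177]
cass (77, 222, 0.02) [0.6035 0.3242]
cass (195, 225, 0.02) [0.6024 0.2586]
cass (63, 512, 0.02) [0.4427 0.3289]
cass (182, 515, 0.02) [0.4416 0.2631]
handle (100, 412, 0.064) [0.4978 0.3005]
handle (133, 412, 0.064) [0.4979 0.2827]
handle (97, 500, 0.064) [0.4505 0.3012]
handle (130, 502, 0.064) [0.4495 0.2834]
knob (568, 160, 0.061) [0.6363 0.0498]
knob (525, 138, 0.097) [0.6444 0.0712]
knob (566, 154, 0.097) [0.636  0.0493]
knob (488, 165, 0.05) [0.6343 0.094 ]
knob (628, 106, 0.05) [0.6672 0.0178]
```

Enlarged crop: the knob line points up-left at (525,138), about 0.4 rad clockwise of the red mark at (488,165). The knob axis is at (568,160) and the green mark at (628,106). The cassette spans (77,222)–(182,515), with the handle at (115,456).

Bay yaw is about 0.055, home about (0.5846, 0.0451) and the knob about (0.6363, 0.049).

```bash
python3 -c "
from h import *
totool([.6363,.049,.19],np.radians(69))"
```

```text
shift cm [-60.53 -47.19   4.1 ]
turn deg [-9.000e-02  9.000e-02  9.692e+01] J6 -0.03688471468570299
turn deg [ -0.09  -0.09 -83.08] J6 -0.03688471468570299
t 0.1 pos [0.164  0.6541 0.2301] rpy [-3.1396e+00 -1.0000e-04  2.8958e+00]
```

```bash
T='[[1,-3,-2.4,0.2,0,0,0],[1,-6,-4.7,0.4,0,0,0],[1,-9.1,-7.1,0.6,0,0,0],[1,-12.1,-9.4,0.8,0,0,0],[1,-15.1,-11.8,1,0,0,0]]'
python3 -m jog '[[1,-3,-2.4,0.2,0,0,0],[1,-6,-4.7,0.4,0,0,0],[1,-9.1,-7.1,0.6,0,0,0],[1,-12.1,-9.4,0.8,0,0,0],[1,-15.1,-11.8,1,0,0,0]]' &&
python3 -m jog '[[1,-3,-2.4,0.2,0,0,0],[1,-6,-4.7,0.4,0,0,0],[1,-9.1,-7.1,0.6,0,0,0],[1,-12.1,-9.4,0.8,0,0,0],[1,-15.1,-11.8,1,0,0,0]]' &&
python3 -m jog '[[1,-3,-2.4,0.2,0,0,0],[1,-6,-4.7,0.4,0,0,0],[1,-9.1,-7.1,0.6,0,0,0],[1,-12.1,-9.4,0.8,0,0,0],[1,-15.1,-11.8,1,0,0,0]]' &&
python3 -m jog '[[1,-3,-2.4,0.2,0,0,0],[1,-6,-4.7,0.4,0,0,0],[1,-9.1,-7.1,0.6,0,0,0],[1,-12.1,-9.4,0.8,0,0,0],[1,-15.1,-11.8,1,0,0,0]]' &&
python3 -m jog '[[1,0,0,0,0,0,6.5],[1,0,0,0,0,0,13],[1,0,0,0,0,0,19.5],[1,0,0,0,0,0,26],[1,0,0,0,0,0,32.5]]' &&
python3 -m jog '[[1,0,0,0,0,0,6.5],[1,0,0,0,0,0,13],[1,0,0,0,0,0,19.5],[1,0,0,0,0,0,26],[1,0,0,0,0,0,32.5]]' &&
python3 -m jog '[[1,0,0,0,0,0,6.5],[1,0,0,0,0,0,13],[1,0,0,0,0,0,19.5],[1,0,0,0,0,0,26],[1,0,0,0,0,0,32]]'
python3 -c "
from h import *
totool([.6363,.049,.069],np.radians(69)); print(state()['joint_pos'].round(3))
crop('side',None,230,100,390,220,5,'pics/s1.png')"
```

```text
t: 0.52
eef_pos: [0.2825, 0.5018, 0.2205]
orientation: [-3.141, -0.0, 2.896]
force: [1.9, 0.7, -0.5]
grip_width: 0.999
finger_force: 0.0
t: 0.93
eef_pos: [0.4003, 0.3505, 0.2109]
orientation: [-3.141, -0.0, 2.896]
force: [0.3, 0.5, -0.6]
grip_width: 0.996
finger_force: 0.0
t: 1.35
eef_pos: [0.5181, 0.1994, 0.2008]
orientation: [-3.141, -0.0, 2.896]
force: [0.6, 0.3, -0.0]
grip_width: 1.002
finger_force: 0.0
t: 1.77
eef_pos: [0.6358, 0.0482, 0.1906]
orientation: [-3.142, -0.001, 2.896]
force: [-0.4, 1.7, 0.7]
grip_width: 0.997
finger_force: 0.0
t: 2.18
eef_pos: [0.6348, 0.0496, 0.1904]
orientation: [-3.14, -0.001, 2.322]
force: [-0.8, 0.4, -0.2]
grip_width: 1.002
finger_force: 0.0
t: 2.6
eef_pos: [0.6348, 0.0499, 0.1906]
orientation: [-3.14, -0.0, 1.756]
force: [-0.2, -0.4, 0.4]
grip_width: 0.999
finger_force: 0.0
t: 3.02
eef_pos: [0.6348, 0.0499, 0.1905]
orientation: [-3.14, 0.001, 1.197]
force: [-0.1, -0.9, -0.5]
grip_width: 1.003
finger_force: 0.0
shift cm [-0.02  0.19 12.15]
turn deg [-0.07  0.03 -0.4 ] J6 0.4128540018492584
turn deg [5.000e-02 1.100e-01 1.796e+02] J6 0.4128540018492584
t 3.0167 pos [0.6348 0.0499 0.1905] rpy [-3.1404e+00  5.0000e-04  1.1973e+00]
[ 0.039  0.221  1.733 -0.     1.189  0.413]
```

View pics/s1.png

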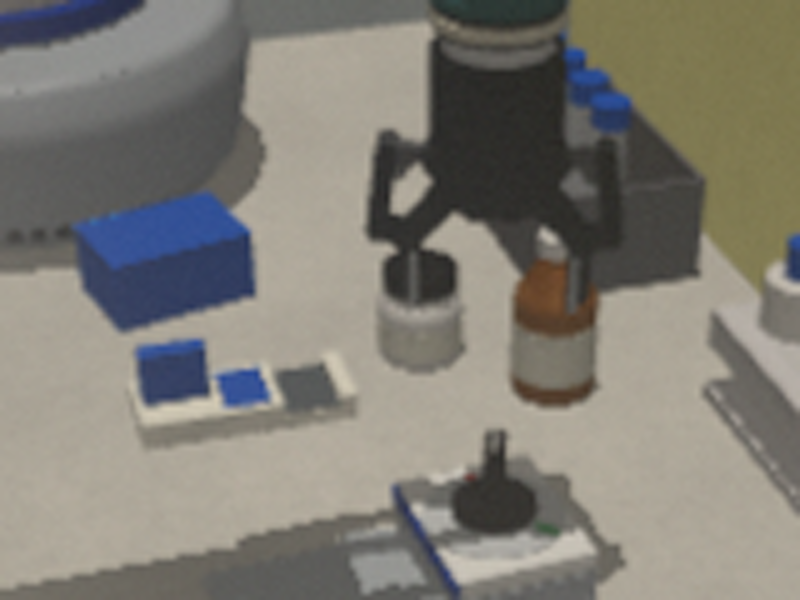

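The gripper (pads at (412,270) and (575,285)) is centred over the knob. The knob bar is at (495,455), seen end-on from the camera, which confirms about 69°. I'll descend and grip.

```bash

python3 -m jog '[[1,0,0.2,3.5,0,0,0],[1,0,0.2,7,0,0,0],[1,0,0.2,10,0,0,0],[1,0,0.2,12.1,0,0,0],[1,0,0.2,12.1,0,0,0]]' 50 &&
python3 -m jog '[[0,0,0,0,0,0,0],[0,0,0,0,0,0,0],[0,0,0,0,0,0,0],[0,0,0,0,0,0,0],[0,0,0,0,0,0,0]]' &&
python3 -m jog '[[0,0,0,0,0,0,0],[0,0,0,0,0,0,0],[0,0,0,0,0,0,0]]'; python3 -c "
from h import *
s=state();print(s['eef_pos'],s['force'],s['moment'],s['joint_pos'])"
```

```text
t: 3.48
eef_pos: [0.6318, 0.049, 0.0636]
orientation: [-3.131, 0.005, 1.205]
force: [-0.6, 0.1, -0.9]
grip_width: 0.998
finger_force: 0.0
t: 3.9
eef_pos: [0.6385, 0.0493, 0.0723]
orientation: [3.138, -0.001, 1.203]
force: [0.2, 0.5, 0.4]
grip_width: 0.299
finger_force: 0.0
t: 4.15
eef_pos: [0.6378, 0.0494, 0.0719]
orientation: [3.14, -0.001, 1.203]
force: [-1.2, 0.1, 6.5]
grip_width: 0.157
finger_force: 50.9
[0.63783144 0.0493564  0.07191861] [-1.23421071  0.07504289  6.46459   ] [0.07949116 0.28369898 0.10968352] [3.82451241e-02 3.35515247e-01 1.82412820e+00 1.11868680e-04
 9.80196645e-01 4.05771644e-01]
```

```bash

python3 -m jog '[[0,0,0,-0.04,0,0,6.5],[0,0,0,-0.08,0,0,13],[0,0,0,-0.12,0,0,19.5],[0,0,0,-0.16,0,0,26],[0,0,0,-0.2,0,0,32.5]]' &&
python3 -m jog '[[0,0,0,-0.04,0,0,6.5],[0,0,0,-0.08,0,0,13],[0,0,0,-0.12,0,0,19.5],[0,0,0,-0.16,0,0,26],[0,0,0,-0.2,0,0,32.5]]'; python3 -c "
from h import *
s=state();print(s['eef_pos'],s['force'],s['moment'],s['joint_pos'])
totool([.6378,.049,.079],np.radians(-45))"
```

```text
t: 4.57
eef_pos: [0.6388, 0.0486, 0.074]
orientation: [3.138, -0.002, 0.631]
force: [0.5, -2.8, 4.4]
grip_width: 0.151
finger_force: 50.8
t: 4.98
eef_pos: [0.6392, 0.0474, 0.0761]
orientation: [3.138, -0.004, 0.064]
force: [0.7, -5.4, 4.5]
grip_width: 0.158
finger_force: 50.7
[0.63920963 0.04742132 0.07606872] [ 0.74594531 -5.41909754  4.4750738 ] [-1.07318989 -0.1964871   0.13912522] [ 0.0368553   0.33144433  1.8208494  -0.00367208  0.98486591  1.54572636]
shift cm [-0.13 -0.17 -0.29]
turn deg [ 0.07 -0.31 48.66] J6 1.5457263607135743
turn deg [ 3.8000e-01  8.0000e-02 -1.3134e+02] J6 1.5457263607135743
t 4.9833 pos [0.6392 0.0474 0.0761] rpy [ 3.1384 -0.0044  0.064 ]
```

```bash

python3 -m jog '[[0,0,0,-0.04,0,0,6.5],[0,0,0,-0.08,0,0,13],[0,0,0,-0.12,0,0,19.5],[0,0,0,-0.16,0,0,26],[0,0,0,-0.2,0,0,32.5]]' &&
python3 -m jog '[[0,0,0,-0.04,0,0,6.5],[0,0,0,-0.08,0,0,13],[0,0,0,-0.11,0,0,16.7],[0,0,0,-0.11,0,0,16.7],[0,0,0,-0.11,0,0,16.7]]' &&
python3 -c "
from h import *
s=state();print(s['eef_pos'],s['orientation'],s['force'],s['moment'],s['joint_pos'])" &&
python3 -m jog '[[1,0,0,0,0,0,0],[1,0,0,0,0,0,0],[1,0,0,0,0,0,0],[1,0,0,0,0,0,0],[1,0,0,0,0,0,0]]' &&
python3 -m jog '[[1,0,0,-3,0,0,0],[1,0,0,-6,0,0,0],[1,0,0,-9,0,0,0],[1,0,0,-12,0,0,0],[1,0,0,-12,0,0,0]]'
python3 -c "
from h import *
crop('side',None,270,160,370,240,8,'pics/s2.png')
totool([.474,.2935,.19],np.radians(-1.2))"
```

```text
t: 5.4
eef_pos: [0.6389, 0.0463, 0.0781]
orientation: [3.139, -0.006, -0.503]
force: [0.8, -8.7, 5.2]
grip_width: 0.157
finger_force: 50.9
t: 5.82
eef_pos: [0.6385, 0.0457, 0.0792]
orientation: [3.14, -0.006, -0.79]
force: [-0.0, -9.6, 5.1]
grip_width: 0.151
finger_force: 50.9
[0.63853792 0.04574608 0.07919325] [ 3.1400529  -0.00579643 -0.78973921] [-0.01775681 -9.64908806  5.07049067] [-1.78673533  0.17985956 -0.09852132] [ 0.03549663  0.32765646  1.81936307 -0.00633599  0.99178137  2.39949628]
t: 6.23
eef_pos: [0.6368, 0.0496, 0.0771]
orientation: [3.141, 0.0, -0.79]
force: [-0.2, -0.8, 0.0]
grip_width: 0.853
finger_force: 0.0
t: 6.65
eef_pos: [0.6415, 0.0498, 0.2055]
orientation: [-3.132, -0.008, -0.79]
force: [1.4, -0.0, 1.0]
grip_width: 1.002
finger_force: 0.0
shift cm [-29.03  -5.35   1.12]
turn deg [ -0.24  -0.48 -44.06] J6 2.399218088715051
turn deg [ -0.6    0.3  135.94] J6 2.399218088715051
t 6.7 pos [0.6402 0.0497 0.2026] rpy [-3.1348 -0.006  -0.7899]
```

View pics/s2.png

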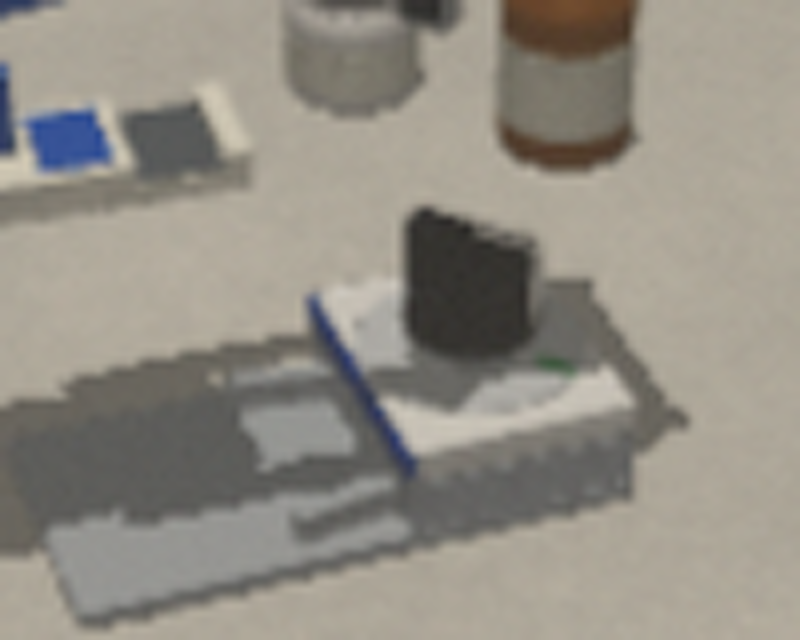

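The knob is turned so that its lined end points at the green mark at (555,362). The bay is otherwise undisturbed. Now to the cassette handle.

```bash

python3 -m jog '[[1,-2.8,-0.6,0,0,0,0],[1,-5.7,-1.2,0,0,0,0],[1,-8.5,-1.8,0,0,0,0],[1,-11.4,-2.4,0.3,0,0,0],[1,-14.2,-3,0.6,0,0,0]]' >/dev/null &&
python3 -m jog '[[1,-2.8,-0.6,0,0,0,0],[1,-5.7,-1.2,0,0,0,0],[1,-8.5,-1.8,0,0,0,0],[1,-11.4,-2.4,0.3,0,0,0],[1,-14.2,-3,0.6,0,0,0]]' >/dev/null &&
python3 -m jog '[[1,0,0,0,0,0,-6.5],[1,0,0,0,0,0,-13],[1,0,0,0,0,0,-19.5],[1,0,0,0,0,0,-26],[1,0,0,0,0,0,-32]]' >/dev/null &&
python3 -m jog '[[1,0,0,0,0,0,-6.5],[1,0,0,0,0,0,-12],[1,0,0,0,0,0,-12],[1,0,0,0,0,0,-12],[1,0,0,0,0,0,-12]]' >/dev/null
python3 -c "
from h import *
crop('side',None,230,100,330,180,8,'pics/s3.png')
totool([.482,.2935,.029],np.radians(-1.2));print(state()['joint_pos'])"
```

```text
shift cm [-1.75 -7.05 16.13]
turn deg [-4.39  1.01  4.14] J6 1.7854860238259433
turn deg [  -1.56   -6.74 -175.73] J6 1.7854860238259433
t 8.4167 pos [0.506  0.2119 0.1841] rpy [-3.0644  0.0149  0.0519]
[0.30129472 0.05499936 1.93605862 0.08612232 1.14727955 1.78548602]
```

View pics/s3.png

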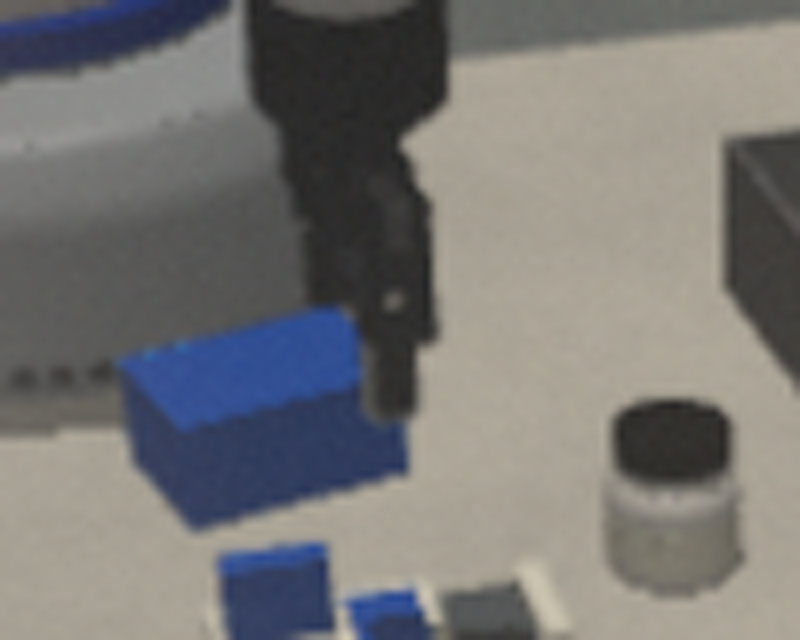

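The arm fell short: the gripper is at (390,360) in the crop and the handle at (275,590). The last joint's limit held it back. I'll straighten the tool and finish the approach.

```bash

python3 -m jog '[[1,-0.5,-2.5,0,-2,0.5,2],[1,-1.2,-5,0.5,-4.4,1,4.1],[1,-2,-7.9,1,-4.4,1,4.1],[1,-2,-7.9,1,-4.4,1,4.1],[1,-2,-7.9,1,-4.4,1,4.1]]'
python3 -c "
from h import *
totool([.482,.2935,.029],np.radians(-1.2));print(state()['joint_pos'])"
```

```text
t: 8.83
eef_pos: [0.481, 0.2916, 0.1803]
orientation: [3.141, 0.0, -0.016]
force: [0.5, -1.1, -0.2]
grip_width: 0.999
finger_force: 0.0
shift cm [ 0.1  -0.2  15.13]
turn deg [0.02 0.03 0.28] J6 2.087608110870309
turn deg [-4.0000e-02  4.0000e-02 -1.7972e+02] J6 2.087608110870309
t 8.8333 pos [0.481  0.2916 0.1803] rpy [ 3.1412e+00  5.0000e-04 -1.6000e-02]
[ 5.00726054e-01  9.07240398e-02  1.90300013e+00 -1.38786312e-04
  1.14848426e+00  2.08760811e+00]
```

```bash

python3 -m jog '[[1,0.1,-0.15,3.5,0,0,0],[1,0.1,-0.15,7,0,0,0],[1,0.1,-0.15,10,0,0,0],[1,0.1,-0.15,12,0,0,0],[1,0.1,-0.15,13,0,0,0]]' 100 &&
python3 -m jog '[[1,0,0,1,0,0,0],[1,0,0,2,0,0,0],[1,0,0,2,0,0,0],[0,0,0,2,0,0,0],[0,0,0,2,0,0,0]]' &&
python3 -m jog '[[0,0,0,0,0,0,0],[0,0,0,0,0,0,0],[0,0,0,0,0,0,0],[0,0,0,0,0,0,0],[0,0,0,0,0,0,0]]' &&
python3 -m jog '[[0,0,0,0,0,0,0],[0,0,0,0,0,0,0],[0,0,0,0,0,0,0]]'
```

```text
t: 9.25
eef_pos: [0.4807, 0.2894, 0.0471]
orientation: [3.138, 0.005, -0.02]
force: [0.1, -0.2, 0.0]
grip_width: 0.998
finger_force: 0.0
t: 9.67
eef_pos: [0.4838, 0.2924, 0.0319]
orientation: [-3.141, -0.002, -0.018]
force: [-0.1, -0.7, 0.3]
grip_width: 0.752
finger_force: 0.0
t: 10.08
eef_pos: [0.4833, 0.2924, 0.0316]
orientation: [-3.141, -0.001, -0.018]
force: [0.0, -0.2, 2.2]
grip_width: 0.173
finger_force: 98.1
t: 10.33
eef_pos: [0.4833, 0.2923, 0.0315]
orientation: [-3.141, -0.001, -0.018]
force: [-0.8, 0.1, 6.0]
grip_width: 0.169
finger_force: 98.2
```

```bash

python3 -m jog '[[0,0,0,-1,0,0,0],[0,0,0,-2.5,0,0,0],[0,0,0,-4,0,0,0],[0,0,0,-5.5,0,0,0],[0,0,0,-7,0,0,0]]' &&
python3 -m jog '[[0,-0.3,2,0,0,0,0],[0,-0.6,4.5,0,0,0,0],[0,-1,7.5,0,0,0,0],[0,-1.3,10,0,0,0,0],[0,-1.7,12.8,0,0,0,0]]' &&
python3 -m jog '[[0,-0.3,2.5,0,0,0,0],[0,-0.6,5,0,0,0,0],[0,-1,8,0,0,0,0],[0,-1.3,10.5,0,0,0,0],[0,-1.7,12.8,0,0,0,0]]' &&
python3 -m jog '[[0,0,0,0,0,0,-2],[0,0,0,0,0,0,-4.2],[0,0,0,0,0,0,-4.2]]'
python3 -c "
from h import *
cv2.imwrite('pics/top1.png',grab_frame('top'))
crop('side',None,230,130,370,240,5.7,'pics/s4.png')
totool([.4448,.0374,.05],.055)"
```

```text
t: 10.75
eef_pos: [0.4816, 0.2912, 0.1006]
orientation: [3.14, 0.002, -0.018]
force: [-0.6, 0.2, -2.2]
grip_width: 0.174
finger_force: 97.4
t: 11.17
eef_pos: [0.4622, 0.1631, 0.1002]
orientation: [3.141, 0.002, -0.017]
force: [0.3, 0.1, -2.5]
grip_width: 0.17
finger_force: 97.8
t: 11.58
eef_pos: [0.4428, 0.035, 0.1003]
orientation: [3.141, 0.002, -0.018]
force: [0.6, 0.2, -2.4]
grip_width: 0.177
finger_force: 97.8
t: 11.83
eef_pos: [0.4431, 0.0358, 0.1003]
orientation: [3.141, 0.002, 0.055]
force: [0.2, 0.8, -2.7]
grip_width: 0.169
finger_force: 98.2
shift cm [ 0.15 -0.09  5.04]
turn deg [ 0.    0.07 -0.06] J6 1.5429223971396469
turn deg [ 1.1000e-01 -1.0000e-02  1.7994e+02] J6 1.5429223971396469
t 11.9333 pos [0.4434 0.0364 0.1004] rpy [3.1415e+00 1.2000e-03 5.4000e-02]
```

View pics/s4.png

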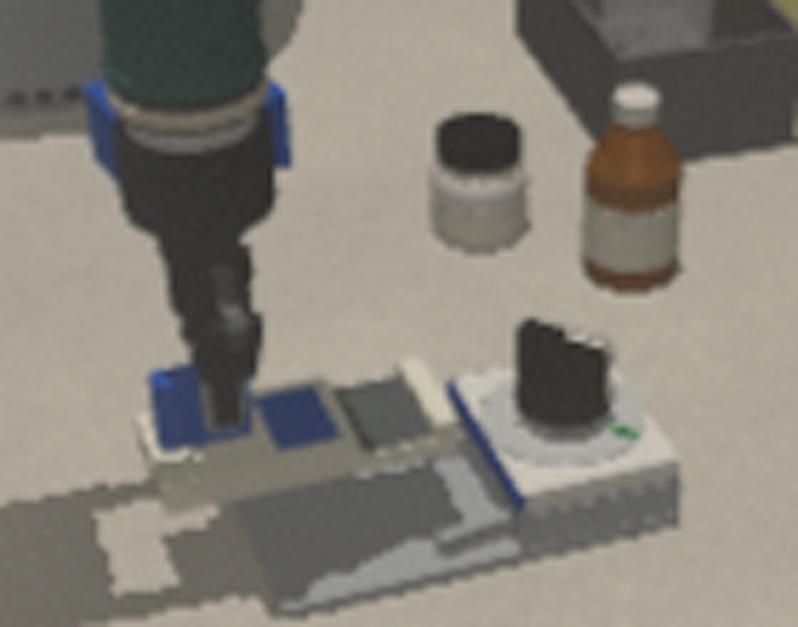

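The cassette hangs level, gripped near the front of its handle at (225,410). Its leading end at (430,390) is just short of the bridge's mouth edge at (480,440), and its heading matches the bay. I'll lower it onto the bed between the guides.

```bash

python3 -m jog '[[0,0.1,-0.1,1.5,0,0,0],[0,0.1,-0.1,3,0,0,0],[0,0.1,-0.1,4.5,0,0,0],[0,0.1,-0.1,5.4,0,0,0],[0,0.1,-0.1,5.8,0,0,0]]' &&
python3 -m jog '[[0,0,0,0,0,0,0],[0,0,0,0,0,0,0]]'
python3 -c "
from h import *
totool([.5846-.04*.9985,.0451-.04*.055,.042],.055);print(state()['force'])
crop('side',None,230,130,370,240,5.7,'pics/s5.png')"
```

```text
t: 12.35
eef_pos: [0.4433, 0.0378, 0.0414]
orientation: [-3.142, 0.004, 0.055]
force: [-19.5, -1.1, 45.2]
grip_width: 0.169
finger_force: 105.7
t: 12.52
eef_pos: [0.4454, 0.0378, 0.0429]
orientation: [3.142, -0.0, 0.055]
force: [-0.8, 0.7, -1.8]
grip_width: 0.17
finger_force: 98.3
shift cm [9.94 0.04 0.09]
turn deg [ 0.   -0.01  0.02] J6 1.544532667268909
turn deg [ 2.0000e-02  1.0000e-02 -1.7998e+02] J6 1.544532667268909
t 12.5167 pos [0.4454 0.0378 0.0429] rpy [ 3.1415e+00 -2.0000e-04  5.5300e-02]
[-0.82450473  0.72245279 -1.76211411]
```

View pics/s5.png

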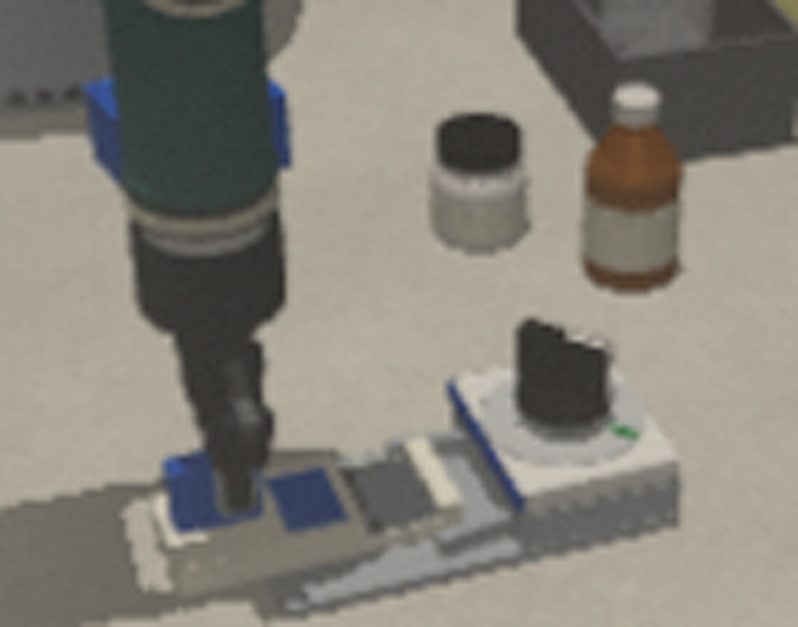

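The cassette sits between the guides with its leading edge at (440,475), square to the mouth. I'll slide it in.

```bash

python3 -m jog '[[0,0.3,0,0.07,0,0,0],[0,1,0,0.07,0,0,0],[0,1.9,0,0.07,0,0,0],[0,2.8,0,0.07,0,0,0],[0,3.5,0,0.07,0,0,0]]' &&
python3 -m jog '[[0,1,0,0,0,0,0],[0,2,0,0,0,0,0],[0,3,0,0,0,0,0],[0,4,0,0,0,0,0],[0,4.5,0,0,0,0,0]]' &&
python3 -m jog '[[0,0.3,0,0,0,0,0],[0,0.6,0,0,0,0,0],[0,0.9,0,0,0,0,0],[0,1.1,0,0,0,0,0],[0,1.2,0,0,0,0,0]]'
```

```text
t: 12.98
eef_pos: [0.482, 0.0396, 0.0423]
orientation: [3.141, -0.002, 0.055]
force: [0.2, 0.1, -2.0]
grip_width: 0.176
finger_force: 98.3
t: 13.4
eef_pos: [0.527, 0.0421, 0.0421]
orientation: [3.141, -0.001, 0.055]
force: [0.1, 0.5, -2.1]
grip_width: 0.177
finger_force: 98.3
t: 13.82
eef_pos: [0.5369, 0.0426, 0.0419]
orientation: [3.142, 0.0, 0.055]
force: [1.0, 0.1, -2.5]
grip_width: 0.171
finger_force: 98.3
```

```bash

python3 -m jog '[[0,0.1,0,0,0,0,0],[0,0.2,0,0,0,0,0],[0,0.3,0,0,0,0,0],[0,0.4,0,0,0,0,0],[0,0.5,0,0,0,0,0]]' &&
python3 -m jog '[[0,0.1,0,0,0,0,0],[0,0.2,0,0,0,0,0],[0,0.3,0,0,0,0,0],[0,0.3,0,0,0,0,0]]'
```

```text
t: 14.23
eef_pos: [0.5419, 0.0429, 0.042]
orientation: [3.141, 0.0, 0.055]
force: [0.3, -0.2, -2.8]
grip_width: 0.171
finger_force: 98.3
t: 14.57
eef_pos: [0.5452, 0.0431, 0.042]
orientation: [3.142, -0.0, 0.055]
force: [0.0, 1.1, -1.8]
grip_width: 0.172
finger_force: 98.3
```

```bash

python3 -m jog '[[0,0.1,0,0,0,0,0],[0,0.2,0,0,0,0,0],[0,0.2,0,0,0,0,0]]' &&
python3 -m jog '[[0,0.1,0,0,0,0,0],[0,0.2,0,0,0,0,0],[0,0.2,0,0,0,0,0]]'&&
python3 -m jog '[[0,0.1,0,0,0,0,0],[0,0.2,0,0,0,0,0],[0,0.2,0,0,0,0,0]]'
```

```text
t: 14.82
eef_pos: [0.5455, 0.0432, 0.0417]
orientation: [-3.141, 0.003, 0.055]
force: [-5.6, -0.0, 1.5]
grip_width: 0.176
finger_force: 98.8
t: 15.07
eef_pos: [0.5454, 0.0433, 0.0416]
orientation: [-3.141, 0.007, 0.055]
force: [-10.6, 0.4, 7.2]
grip_width: 0.175
finger_force: 99.6
t: 15.32
eef_pos: [0.5453, 0.0434, 0.0416]
orientation: [-3.141, 0.012, 0.055]
force: [-17.6, -0.7, 12.8]
grip_width: 0.174
finger_force: 100.5
```

Contact with the stop came at x = 0.5455, which matches the home estimate. I'll relax the push, release and rise.

```bash

python3 -m jog '[[0,-0.25,0,0,0,0,0],[0,-0.5,0,0.02,0,0,0],[0,-0.5,0,0.02,0,0,0],[0,-0.5,0,0.02,0,0,0]]' &&
python3 -m jog '[[1,0,0,0,0,0,0],[1,0,0,0,0,0,0],[1,0,0,0,0,0,0],[1,0,0,0,0,0,0],[1,0,0,0,0,0,0]]' &&
python3 -m jog '[[1,0,0,-2,0,0,0],[1,0,0,-5,0,0,0],[1,0,0,-8.5,0,0,0],[1,0,0,-12,0,0,0],[1,0,0,-15,0,0,0]]' &&
python3 -m jog '[[1,0,0,0,0,0,6.5],[1,0,0,0,0,0,13],[1,0,0,0,0,0,19.5],[1,0,0,0,0,0,26],[1,0,0,0,0,0,32]]' >/dev/null
python3 -c "
from h import *
totool([.6378,.049,.079],np.radians(-45))
crop('side',None,230,130,370,240,5.7,'pics/s6.png')"
```

```text
t: 15.65
eef_pos: [0.5455, 0.0432, 0.0417]
orientation: [3.142, 0.001, 0.055]
force: [-2.9, -0.8, -1.0]
grip_width: 0.168
finger_force: 98.4
t: 16.07
eef_pos: [0.5465, 0.0432, 0.042]
orientation: [3.141, -0.001, 0.055]
force: [-0.5, 0.1, -0.3]
grip_width: 0.871
finger_force: 0.0
t: 16.48
eef_pos: [0.5464, 0.0432, 0.1942]
orientation: [3.141, -0.002, 0.055]
force: [1.0, 0.1, -0.3]
grip_width: 0.998
finger_force: 0.0
shift cm [ 7.72 -4.98 11.31]
turn deg [-0.02 -0.03 15.85] J6 2.113071491251363
turn deg [ 4.0000e-02 -2.0000e-02 -1.6415e+02] J6 2.113071491251363
t 16.9 pos [0.546  0.0432 0.192 ] rpy [-3.1414e+00 -6.0000e-04 -5.0880e-01]
```

View pics/s6.png

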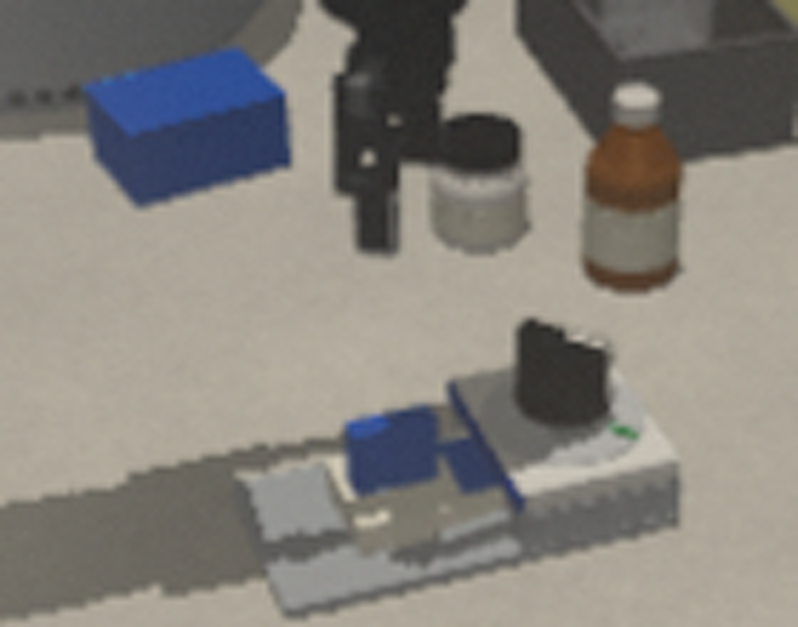

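The cassette lies flat in the slot, handle at (392,450), and the knob has not moved. Back to the knob.

```bash

python3 -m jog '[[1,2,-1.3,0,0,0,4],[1,4.5,-2.9,0,0,0,9],[1,7,-4.5,0,0,0,14],[1,7.7,-5,0,0,0,15.8],[1,7.7,-5,0,0,0,15.8]]' &&
python3 -m jog '[[1,0,0,3,0,0,0],[1,0,0,6,0,0,0],[1,0,0,9,0,0,0],[1,0,0,10.5,0,0,0],[1,0,0,11.2,0,0,0]]' && 
python3 -m jog '[[1,0,0,0,0,0,0],[1,0,0,0,0,0,0]]' 
python3 -c "
from h import *
totool([.6372,.049,.079],np.radians(-45))"
```

```text
t: 17.37
eef_pos: [0.6397, 0.0499, 0.1915]
orientation: [-3.141, -0.001, -0.778]
force: [0.1, 0.4, -0.0]
grip_width: 1.003
finger_force: 0.0
t: 17.78
eef_pos: [0.6336, 0.0496, 0.0759]
orientation: [3.136, 0.005, -0.776]
force: [-0.1, -0.3, 0.4]
grip_width: 1.002
finger_force: 0.0
t: 17.95
eef_pos: [0.6374, 0.0498, 0.0803]
orientation: [-3.142, -0.0, -0.778]
force: [0.6, -0.6, -0.3]
grip_width: 0.997
finger_force: 0.0
shift cm [0.04 0.07 0.13]
turn deg [-0.   -0.01  0.43] J6 2.3878134829282778
turn deg [ 2.0000e-02 -1.0000e-02 -1.7957e+02] J6 2.3878134829282778
t 17.95 pos [0.6374 0.0498 0.0803] rpy [-3.1415e+00 -2.0000e-04 -7.7790e-01]
```

```bash

python3 -m jog '[[0,0,0.05,0.1,0,0,0],[0,0,0.05,0.1,0,0,0],[0,0,0.05,0.1,0,0,0],[0,0,0.05,0.1,0,0,0],[0,0,0.05,0.1,0,0,0]]' 60 &&
python3 -m jog '[[0,0,0,0,0,0,0],[0,0,0,0,0,0,0],[0,0,0,0,0,0,0]]' &&
python3 -m jog '[[0,0,0,0.04,0,0,-6.5],[0,0,0,0.08,0,0,-13],[0,0,0,0.12,0,0,-19.5],[0,0,0,0.16,0,0,-26],[0,0,0,0.2,0,0,-32.5]]' &&
python3 -m jog '[[0,0,0,0.04,0,0,-6.5],[0,0,0,0.08,0,0,-13],[0,0,0,0.12,0,0,-19.5],[0,0,0,0.16,0,0,-26],[0,0,0,0.2,0,0,-32.5]]' &&
python3 -m jog '[[0,0,0,0.04,0,0,-6.5],[0,0,0,0.08,0,0,-13],[0,0,0,0.12,0,0,-19.5],[0,0,0,0.16,0,0,-26],[0,0,0,0.2,0,0,-32.5]]'
python3 -c "
from h import *
totool([.6372,.049,.0705],np.radians(93.2));print(state()['moment'])"
```

```text
t: 18.37
eef_pos: [0.6376, 0.0495, 0.0795]
orientation: [-3.141, -0.001, -0.779]
force: [-0.8, -0.2, -0.3]
grip_width: 0.298
finger_force: 0.0
t: 18.62
eef_pos: [0.6363, 0.0483, 0.0795]
orientation: [3.139, 0.0, -0.779]
force: [-4.7, -3.8, 6.0]
grip_width: 0.153
finger_force: 58.9
t: 19.03
eef_pos: [0.6359, 0.0478, 0.0774]
orientation: [3.139, 0.002, -0.206]
force: [-6.0, -6.0, 6.7]
grip_width: 0.155
finger_force: 59.1
t: 19.45
eef_pos: [0.6358, 0.0472, 0.0754]
orientation: [3.139, 0.004, 0.361]
force: [-3.5, -8.4, 7.3]
grip_width: 0.157
finger_force: 59.1
t: 19.87
eef_pos: [0.6361, 0.0466, 0.0734]
orientation: [3.141, 0.005, 0.929]
force: [-3.4, -8.8, 5.2]
grip_width: 0.152
finger_force: 58.9
shift cm [ 0.26 -0.05  0.29]
turn deg [ -0.07   0.29 -39.99] J6 0.6812960029511217
turn deg [3.6000e-01 9.0000e-02 1.4001e+02] J6 0.6812960029511217
t 19.8667 pos [0.6361 0.0466 0.0734] rpy [3.141  0.005  0.9287]
[-1.51223206  0.82264067 -0.12555248]
```

```bash

python3 -m jog '[[0,0,0,0.04,0,0,-6.5],[0,0,0,0.08,0,0,-13],[0,0,0,0.12,0,0,-19.5],[0,0,0,0.16,0,0,-26],[0,0,0,0.2,0,0,-32.5]]' &&
python3 -c "
from bench import *
print(state()['moment'])"&&
python3 -m jog '[[0,0,0,0.02,0,0,-3],[0,0,0,0.04,0,0,-6],[0,0,0,0.05,0,0,-8],[0,0,0,0.05,0,0,-8],[0,0,0,0.05,0,0,-8]]'
python3 -c "
from h import *
totool([.6372,.049,.0705],np.radians(93.2));print(state()['moment'])"
```

```text
t: 20.28
eef_pos: [0.6367, 0.0463, 0.0714]
orientation: [-3.141, 0.005, 1.496]
force: [-2.3, -10.1, 4.5]
grip_width: 0.152
finger_force: 58.8
[-1.67305913  0.51830613 -0.09348731]
t: 20.7
eef_pos: [0.6368, 0.0462, 0.0709]
orientation: [-3.14, 0.005, 1.63]
force: [-2.5, -10.0, 3.7]
grip_width: 0.149
finger_force: 58.8
shift cm [0.27 0.05 0.04]
turn deg [-0.07  0.27  0.21] J6 -0.02025711710640736
turn deg [-4.3000e-01 -1.1000e-01 -1.7979e+02] J6 -0.02025711710640736
t 20.7 pos [0.6368 0.0462 0.0709] rpy [-3.1403  0.0048  1.6303]
[-1.72597949  0.47841869 -0.05954382]
```

```bash
for i in 1; do :; done
M='from bench import *
s=state();print(s["moment"].round(3),s["orientation"].round(3))'
python3 -m jog '[[0,0,0,0.01,0,0,-1.5],[0,0,0,0.02,0,0,-3],[0,0,0,0.02,0,0,-3]]' >/dev/null && python3 -c "$M"
python3 -m jog '[[0,0,0,0.01,0,0,-1.5],[0,0,0,0.02,0,0,-3],[0,0,0,0.02,0,0,-3]]' >/dev/null && python3 -c "$M"
```

```text
[-1.852  0.566 -1.084] [-3.14   0.004  1.681]
[-1.895  0.608 -1.936] [-3.14e+00  3.00e-03  1.73e+00]
```

The hard stop is reached, with the moment rising to 1.9 N m. I'll ease off, release and rise.

```bash

python3 -m jog '[[0,0,0,0,0,0,1.5],[0,0,0,0,0,0,3.5],[0,0,0,0,0,0,3.5]]' >/dev/null &&
python3 -m jog '[[1,0,0,0,0,0,0],[1,0,0,0,0,0,0],[1,0,0,0,0,0,0],[1,0,0,0,0,0,0],[1,0,0,0,0,0,0]]' &&
python3 -m jog '[[1,0,0,-2,0,0,0],[1,0,0,-5,0,0,0],[1,0,0,-8.5,0,0,0],[1,0,0,-12,0,0,0],[1,0,0,-15,0,0,0]]' &&
python3 -m jog '[[1,2,0,-2,0,0,0],[1,5,0,-2,0,0,0],[1,9,0,-2,0,0,0],[1,13,0,-2,0,0,0],[1,16,0,-2,0,0,0]]' &&
python3 -m jog '[[1,3,0,0,0,0,0],[1,5,0,0,0,0,0],[1,5,0,0,0,0,0],[1,5,0,0,0,0,0]]' 
python3 -c "
from h import *
a=grab_frame('side')[140:240,250:370];b=grab_frame('top')[140:240,240:360]
cv2.imwrite('pics/f.png',np.vstack([cv2.resize(i,(600,300) if 0 else (360,300),interpolation=cv2.INTER_CUBIC) for i in(a,b)]))"
```

```text
t: 21.87
eef_pos: [0.637, 0.0499, 0.0696]
orientation: [-3.141, -0.0, 1.674]
force: [0.6, -0.3, -0.4]
grip_width: 0.849
finger_force: 0.0
t: 22.28
eef_pos: [0.6374, 0.0499, 0.2221]
orientation: [3.14, 0.0, 1.674]
force: [0.9, 0.5, 0.6]
grip_width: 0.998
finger_force: 0.0
t: 22.7
eef_pos: [0.6201, 0.2116, 0.2402]
orientation: [3.141, -0.001, 1.674]
force: [1.1, 0.3, 0.0]
grip_width: 0.998
finger_force: 0.0
t: 23.03
eef_pos: [0.6151, 0.2598, 0.2394]
orientation: [-3.141, 0.0, 1.676]
force: [0.3, -0.4, 0.8]
grip_width: 1.003
finger_force: 0.0
```

View pics/f.png

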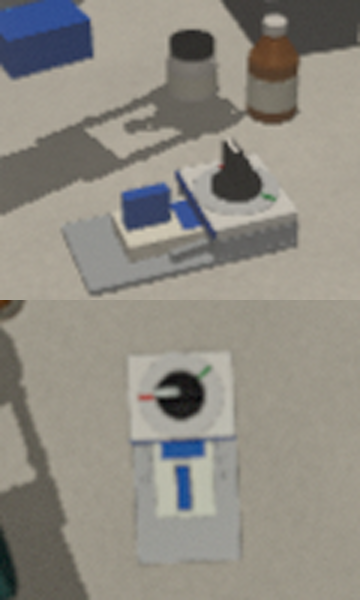

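The top view shows the white line at (165,393) on the red mark at (147,397), and the cassette square and centred in the slot. The robot is clear of everything.

```bash
python3 -c "
from bench import *
print(job_done())"
```

```text
the job is handed in; nothing more can be done
None
```

I loaded the blue cassette against the stop, screwed the knob back to the red mark until it hit its hard stop, and handed the job in at about 23 s; `job_done()` returned no verdict.

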